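Hold a flange adapter over a pump port for its gasket

TASK

Take the brass adapter with the oval two-bolt flange out of the blue tray, carry it over the tops of the pipe nipples standing in between, not among them, and hold it, flange down, just above the pump's open top port, so that I can slide the gasket in: level, centred, its two bolt holes lined up with the two in the port, and a gap of about 8 mm between the flange faces. Neither it nor the gripper may touch the pump, and the nipples and the other fittings stay undisturbed. Finish still gripping it there, motionless; do not set it down or let go.

Things in the scene. Friction and masses are not known exactly. Their poses are not given: they have to be found in the camera images.
- oval_adapter: the brass adapter to pick up, about 0.5 kg, standing flange down in one compartment of the tray, at any yaw, 75 mm tall. Flange: oval, 96 by 52 mm, 10 mm thick, 11 mm bolt holes 35 mm either side of centre; above it a round neck, 32 mm in diameter, then the hexagon. Origin: centre of the flange's underside. x: along the flange, through both bolt holes; z: up. Half a turn about z leaves it the same
- hexagon (a point): middle of the adapter's hollow hexagon end, the place to grip: 61.5 mm above its underside, on its axis. 36 mm across flats, from 48 to 75 mm above the underside. One pair of flats is square to the adapter's x, the others 60 degrees either side
- pump: grey foot-mounted transfer pump, fixed, on a 3 mm rubber mat (260 by 270 mm). Round body 116 mm across, shaft level along y, 80 mm up, pointing to +y. Highest part: a bright oval port flange on top, 96 by 52 mm, facing up, 150 mm above the bench. Origin: on the bench under the port's centre. x: along the port flange, through its two bolt holes; z: up. Gasket and bolts on the mat are look only
- port (a point): centre of the upward face of the pump's top port flange, 150 mm above the bench, between its two bolt holes (35 mm either side along x); axes as the pump's
- tray: the blue sheet-steel tray, fixed, 252 mm square, walls 4 mm thick and 40 mm high, one divider across each way: 4 compartments 120 mm square, centres 62 mm from the middle in x and in y, one of them empty. Origin: centre of its underside; the floor inside is 4 mm above the bench
- square_adapter: bystander in another compartment: a brass adapter with the same neck and hexagon but a square flange, 64 mm, with four bolt holes. 75 mm tall. Origin: centre of its underside
- tee: bystander in another compartment: a brass pipe tee lying flat, run 84 mm along x, branch 50 mm to +y, 34 mm high. Origin: under the middle of its run
- tall_nipple: bystander: a brass pipe nipple (short pipe, threaded at both ends) standing loose on end on the bench between tray and pump, 34 mm in diameter, 150 mm tall. Origin: centre of its foot
- short_nipple: bystander: another such nipple standing on end, 34 mm in diameter, 120 mm tall. Origin: centre of its foot
Mind the look-alikes: they are no part of the job. Leave any black look-alike of the oval_adapter alone.

How it is judged (in metres and radians):
On the way:
1. the oval-flanged adapter is lifted clear of the tray, held by the fingers alone (height (world z) of oval_adapter above 0.08 m and contact force between oval_adapter and the fingers above 2 N), for 0.2 s.
At the end, for the whole second after the job is handed in: The adapter hangs at rest from the fingers alone, flange down, over the top port: centre within 5 mm of the port's centre horizontally, underside 3 to 14 mm above the port's face, bolt-hole lines within 5 degrees, level within 3.4 degrees, touching nothing but the fingers (contact force between oval_adapter and the fingers above 2 N and horizontal distance between oval_adapter and port below 0.005 m and z of oval_adapter in the frame of port between 0.003 and 0.014 m and angle between the x axis of oval_adapter and the x axis of pump, either way round below 0.09 rad and angle between oval_adapter's own z axis and vertical below 0.06 rad and linear speed of oval_adapter below 0.02 m/s and angular speed of oval_adapter below 0.15 rad/s and contact force between oval_adapter and pump below 0.2 N and contact force between oval_adapter and tray below 0.2 N and contact force between oval_adapter and tall_nipple below 0.2 N and contact force between oval_adapter and short_nipple below 0.2 N and contact force between oval_adapter and square_adapter below 0.2 N and contact force between oval_adapter and tee below 0.2 N); the arm keeps its last pose, push and grip.
It fails at once if the adapter touches the pump (contact force between oval_adapter and pump above 0.5 N).
It fails at once if the robot pushes on the pump (contact force between the arm and pump above 2 N).
It fails at once if the adapter is carried in among the nipples, lower than their tops, instead of over them ((horizontal distance between oval_adapter and tall_nipple below 0.08 m and height (world z) of oval_adapter below 0.15 m) or (horizontal distance between oval_adapter and short_nipple below 0.08 m and height (world z) of oval_adapter below 0.12 m)).
It fails at once if a pipe nipple is knocked or moved (distance of any of tall_nipple, short_nipple from where it was at the start of the episode above 0.012 m or angle between any of tall_nipple, short_nipple's own z axis and vertical above 0.25 rad).
It fails at once if another fitting in the tray is shifted (distance of any of square_adapter, tee from where it was at the start of the episode above 0.015 m).
It also fails if it takes over 38 s, if anything falls off the work surface, if the arm or the gripper's body presses on something with over 40 N, if the wrist force passes 120 N, or if a joint passes its speed limit or range.

ROBOT

A 7-joint arm with a two-finger parallel gripper is mounted at the origin on the work surface. World frame = base frame: x ahead of the robot, y to its left, z up, the work surface at z = 0. Lengths are in mm, angles in rad, forces in N, time in s.
With the tool pointing down it reaches from about 350 to 900 mm from the base axis. Payload 7.2 kg.
Tool frame: the origin (TCP) lies on the front face of the gripper's body, between the roots of the fingers; the fingertips stand 73 mm ahead of it and the grasp point (between the pads) lies 54 mm ahead of it; z points along the fingers, y is the line along which they close (so a half turn about z gives the same grasp; the last joint's range is limited). The gripper opens to 85 mm and grips with 20 to 120 N. Pads are 22 mm wide; open, the fingers measure 114 mm over their backs; the gripper's body (76 mm by 85 mm) begins 54 mm behind the grasp point. The pads swing forward as they close: fully open they stand 13 mm farther back than shut.
Start: joints at [-0.068, 0.411, -0.013, 1.596, 0.006, 1.134, -0.082], TCP at [625.001, -0.011, 303.897] pointing down, gripper open.
Joint ranges: [-2.95, 2.95], [-0.29, 1.99], [-1.47, 1.44], [0.14, 2.54], [-1.03, 4.17], [0.13, 1.85], [-2.86, 2.86]. Speed limits (rad/s): [2.39, 2.39, 3.01, 3.01, 3.14, 3.14, 3.14].

INTERFACE

Orientations are given as a unit quaternion [w, x, y, z].
In Python, from station import * gives the robot as it stands.
- The arm moves only by the tool send_rows, never from a script. Its argument "deltas" is text: rows parted by semicolons, each of 7 numbers parted by spaces: the turn, a rotation vector about the tool's x, y, z in units of 5 degrees (1.0 is 5 degrees), then the shift along the tool's x, y, z in units of 30 mm (1.0 is 30 mm), then the closure in counts, from 0 (fully open) to 255 (shut). A call has 1 to 8 rows; each row is the pose to reach, as a shift and turn from the pose commanded when the call began, along the tool's axes at that moment; what a row does not reach only later rows make up. A row lasts 1/10 s, in which the tool goes at most 50 mm and 8.59 degrees, less where a joint would pass 70% of its speed; a pose out of reach is approached as far as the arm can. A call with a gripper value outside its range is refused whole. The fingers move at their own pace and stop on an object; "grip_force" is the grip in N (left out, the last holds). Time passes only in rows, so rows that repeat a pose let the fingers close. It gives the time, the measured TCP pose, the force, the opening and the grip force at its end, in the units of the state.
- observe(): the state, without advancing time (a new reading comes with each control period).
- get_image(name): name is "scene" or "side" or "wrist"; returns (picture, depth): 400x640x3 uint8, red, green, blue; 400x640 float32, mm along the optical axis (not along the pixel's ray), 0 where there is no reading.
- calibration(name): a dict with "fx", "fy", "cx", "cy" (pixels), "R" (3x3) and "t" (3): a world point X has camera coordinates R X + t. Camera axes: x right, y down, z forward; pixel columns grow to the right and rows downward; lengths in mm; the calibration is good to about 2 mm. A picture is of the moment at which its call begins: read the wrist's pose just before it. calibration takes no time and is no camera call; for the wrist camera it gives the pose at the moment of the call.
- sign_off(): hands the job in; it is judged then, once.
Trained networks look in the newest picture that a camera, given by its name, has taken for a name from the list of things; names that differ only in an ending like _2 or _b are one class to them, and where a whole thing is asked for, a point or a joint stands for the part that bears it (a point fixed in the world has none). Each returns a list of dicts, best first, with "confidence" (0 to 1); they miss things now and then, are a little off and sometimes report something else, mostly with a low value. They report only what shows in the picture. A call takes as long as a camera call. They do not tell look-alikes from the thing itself.
- silhouettes(camera, target): "pixels" (400x640 bool, what is visible of it).
- pinpoint(camera, target): "centre" ([x, y, z] in mm, in world coordinates, good to about 4 mm: a listed point, or the origin of a listed thing).
The state is a dict: "time_s": time; "joint_pos": joint angles; "qd": joint speeds; "joint_torque": joint torques, N m; "tcp_pos": TCP position; "orientation": TCP orientation; "force": force on the tool from outside, world axes, zero at the start; "torque": the same for the moment, N m; "gripper_width": finger opening in mm; "grip_force": force on a finger pad.
Only numpy, scipy, OpenCV 4.12 (cv2) and the standard library are available. Lean on these libraries where they do the work, as an engineer would, in place of code of your own. Each camera call takes 0.05 s, during which the arm holds its last target. There are 200 camera calls.

## Working session

There is one attempt and no reset: what is moved stays moved. The work goes in short steps, Python scripts to look and compute and a tool call to move; the robot and the scene stay as the last step left them, time stands still between calls to the robot, and variables do not carry over. Pictures are saved under pics/ and viewed, at most 10 in all, crops included, and the job is handed in when it is done.

Besides the shell and the picture viewer there is one more tool, called as a command line: name --argument value ..., lists and objects as JSON in quotes. send_rows: Moves the arm, as the interface text tells. Its arguments: {"type":"object","properties":{"deltas":{"type":"string"},"grip_force":{"type":"number"}},"required":["deltas"]}

```bash
mkdir -p pics
cat > h.py <<'E'
from station import *
import numpy as np, cv2
def cloud(cam,d):
    c=calibration(cam); v,u=np.mgrid[0:400,0:640]
    P=np.stack([(u-c['cx'])/c['fx']*d,(v-c['cy'])/c['fy']*d,d],-1)
    W=(P-np.array(c['t']))@np.array(c['R']); W[d<=0]=np.nan
    return W
def save(n,im): cv2.imwrite('pics/'+n,im[:,:,::-1])
E
python3 - <<'E'
from h import *
for cam in ['scene','side']:
    im,d=get_image(cam); save(cam+'.png',im); np.save(cam+'.npy',cloud(cam,d))
    for n in ['oval_adapter','hexagon','port','pump','tray','square_adapter','tee','tall_nipple','short_nipple']:
        print(cam,n,[(np.round(r['centre']),round(r['confidence'],2)) for r in pinpoint(cam,n)[:3]])
print(observe()['time_s'],observe()['orientation'])
E
```

```text
scene oval_adapter [(array([ 584., -172.,    1.]), 0.91), (array([737., -29.,  -3.]), 0.69)]
scene hexagon [(array([736., -28.,  61.]), 0.69), (array([ 586., -177.,   65.]), 0.67), (array([572.,  55.,   5.]), 0.21)]
scene port [(array([599., 231., 151.]), 0.63)]
scene pump [(array([599., 234.,  -3.]), 0.68)]
scene tray [(array([ 522., -240.,    0.]), 0.98)]
scene square_adapter [(array([ 458., -307.,    4.]), 0.9)]
scene tee [(array([ 456., -179.,    6.]), 0.81)]
scene tall_nipple [(array([570.,  55.,   2.]), 0.79), (array([445.,  60.,   0.]), 0.53), (array([ 461., -307.,    3.]), 0.32)]
scene short_nipple [(array([443.,  59.,  -4.]), 0.73)]
side oval_adapter [(array([ 583., -170.,   12.]), 0.85), (array([736., -22.,  -2.]), 0.57)]
side hexagon [(array([ 582., -170.,   66.]), 0.9), (array([739., -28.,  62.]), 0.71)]
side port [(array([600., 231., 146.]), 0.96)]
side pump [(array([603., 226.,  -1.]), 0.6), (array([603., 231., 149.]), 0.32)]
side tray [(array([ 522., -243.,    3.]), 0.64)]
side square_adapter [(array([ 461., -312.,    8.]), 0.88)]
side tee [(array([ 455., -187.,    3.]), 0.64)]
side tall_nipple [(array([572.,  55.,   4.]), 0.83)]
side short_nipple [(array([444.,  60.,   3.]), 0.74)]
1.0 [1.20965378e-05 7.07119506e-01 7.07094056e-01 1.73679212e-05]
```

View pics/scene.png

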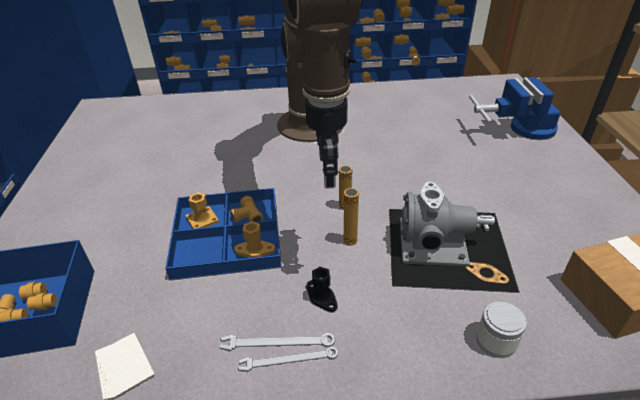

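View pics/side.png

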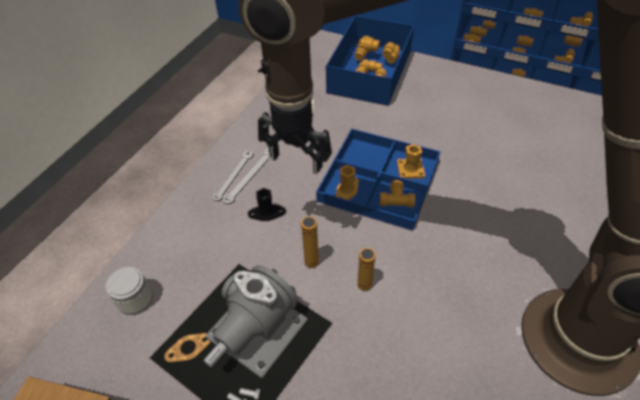

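Run:
```python
from h import *
for cam in ['scene','side']:
    W=np.load(cam+'.npy').reshape(-1,3)
    def sel(c,r,z0,z1): return W[(np.hypot(W[:,0]-c[0],W[:,1]-c[1])<r)&(W[:,2]>z0)&(W[:,2]<z1)]
    def rect(n,P):
        P=P.astype(np.float32)
        print(cam,n,len(P),'z',np.round(np.median(P[:,2]),1),'minrect',cv2.minAreaRect(P[:,:2].copy()),'mid',np.round((P.min(0)+P.max(0))/2,1))
    rect('port',sel((600,231),60,145,156))
    rect('flange',sel((583,-171),56,9,20))
    rect('hextop',sel((583,-171),28,73,86))
    rect('tall',sel((571,55),28,145,156))
    rect('short',sel((444,60),28,115,126))
```

```text
scene port 382 z 149.2 minrect ((600.5966186523438, 230.04078674316406), (50.26487731933594, 90.62150573730469), 63.767539978027344) mid [600.6 230.9 149. ]
scene flange 339 z 13.5 minrect ((587.4031372070312, -173.43870544433594), (92.90818786621094, 46.98849868774414), 87.06952667236328) mid [ 586.7 -173.2   14.5]
scene hextop 137 z 77.6 minrect ((584.9281616210938, -174.0014190673828), (38.94770812988281, 39.799007415771484), 31.20656394958496) mid [ 583.8 -173.4   77.3]
scene tall 129 z 149.6 minrect ((574.0311889648438, 55.879798889160156), (32.12276077270508, 33.54774856567383), 34.5257682800293) mid [572.8  55.6 149.1]
scene short 100 z 119.7 minrect ((442.3150634765625, 60.26469421386719), (32.693870544433594, 32.69550704956055), 86.01309204101562) mid [442.   60.1 118.8]
side port 672 z 149.0 minrect ((597.07421875, 231.51974487304688), (51.40557861328125, 91.23959350585938), 60.38539123535156) mid [595.9 231.3 148.8]
side flange 222 z 13.4 minrect ((584.3494262695312, -159.9765167236328), (87.29476165771484, 87.62080383300781), 32.888065338134766) mid [ 597.2 -166.7   14.5]
side hextop 110 z 77.2 minrect ((579.7898559570312, -173.30126953125), (34.152862548828125, 42.02273178100586), 23.517244338989258) mid [ 580.6 -172.4   77.8]
side tall 178 z 149.5 minrect ((569.890869140625, 57.12998962402344), (31.768932342529297, 32.686492919921875), 58.083072662353516) mid [570.7  56.9 149.2]
side short 197 z 119.7 minrect ((439.25054931640625, 61.85795593261719), (32.25093460083008, 34.84364700317383), 20.7879638671875) mid [438.2  60.8 119.6]
```

Scene shows the oval adapter at px (252,242), the black look-alike at (320,290), nipples at (345,185)/(351,215) and the port at (431,196). Side shows the adapter at (347,180) and port at (255,285), and both agree with the networks. I'll grip the pair of flats 60° off the adapter's x axis, moving above it first.

send_rows --deltas "0 0 1.6 -1.4 -0.35 0.4 0;0 0 3.2 -2.9 -0.7 0.8 0;0 0 4.8 -4.3 -1.05 1.2 0;0 0 6.6 -5.73 -1.4 1.47 0;0 0 6.6 -5.73 -1.4 1.47 0;0 0 6.6 -5.73 -1.4 1.47 0;0 0 6.6 -5.73 -1.4 1.47 0" --grip_force 60

```text
time_s: 1.7
tcp_pos: [583.5, -170.7, 259.9]
orientation: [-0.0, 0.878, 0.478, 0.0]
force: [0.5, 0.2, -0.1]
gripper_width: 85.6
grip_force: 0.0
```

Run:
```python
from h import *
s=observe(); print(s['time_s'],s['tcp_pos'],s['orientation'],s['force'])
im,d=get_image('wrist'); save('w1.png',im); W=cloud('wrist',d); np.save('w1.npy',W)
for n in ['oval_adapter','hexagon']: print(n,[(np.round(r['centre'],1),round(r['confidence'],2)) for r in pinpoint('wrist',n)[:3]])
W=W.reshape(-1,3)
for n,r,a,b in [('flange',60,9,20),('hextop',28,73,86)]:
    P=W[(np.hypot(W[:,0]-583,W[:,1]+172)<r)&(W[:,2]>a)&(W[:,2]<b)].astype(np.float32)
    print(n,len(P),np.median(P[:,2]) if len(P) else '',cv2.minAreaRect(P[:,:2].copy()) if len(P) else '')
```

```text
1.7 [ 583.51976988 -170.67520105  259.94985165] [-2.11527187e-04  8.78236711e-01  4.78225949e-01  4.20057196e-04] [ 0.54003642  0.15735408 -0.11402642]
oval_adapter [(array([ 581.5, -171.5,    6.3]), 0.76)]
hexagon [(array([ 585.6, -167.2,   62.5]), 0.87)]
flange 1439 13.859614 ((600.5032958984375, -171.0921173095703), (101.44410705566406, 84.55155944824219), 81.23184204101562)
hextop 981 78.70081 ((583.3361206054688, -172.37393188476562), (36.23688888549805, 40.77225875854492), 26.619169235229492)
```

View pics/w1.png

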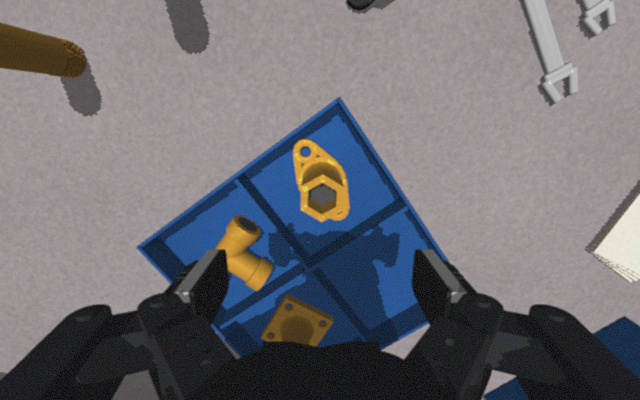

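Wrist view: the hexagon at (322,195) has its flats square to the finger line. Its depth-fitted centre (583.3, -172.4) and flat direction (26.6°, so 146.6°) match the current tool yaw. Descending to grasp.

send_rows --deltas "0 0 0 -0.05 0.02 1.2 0;0 0 0 -0.05 0.02 2.4 0;0 0 0 -0.05 0.02 3.5 0;0 0 0 -0.05 0.02 4.2 0;0 0 0 -0.05 0.02 4.68 0;0 0 0 -0.05 0.02 4.68 0;0 0 0 -0.05 0.02 4.68 0;0 0 0 -0.05 0.02 4.68 60"

```text
time_s: 2.65
tcp_pos: [583.6, -173.6, 120.9]
orientation: [0.001, 0.879, 0.477, 0.001]
force: [0.2, -0.8, 0.7]
gripper_width: 72.8
grip_force: 0.0
```

send_rows --deltas "0 0 0 0 0 0 120;0 0 0 0 0 0 180;0 0 0 0 0 0 255;0 0 0 0 0 0 255;0 0 0 0 0 0 255;0 0 0 0 0 0 255;0 0 0 0 0 0 255;0 0 0 0 0 0 255" --grip_force 70

```text
time_s: 3.45
tcp_pos: [583.2, -173.7, 120.4]
orientation: [0.001, 0.879, 0.477, 0.001]
force: [-0.6, 0.6, 5.9]
gripper_width: 34.9
grip_force: 69.5
```

send_rows --deltas "0 0 0 0 0 -0.3 255;0 0 0 0 0 -1 255;0 0 0 0 0 -2.2 255;0 0 0 0 0 -3.4 255;0 0 0 0 0 -4.6 255;0 0 0 0 0 -5.8 255;0 0 0 0 0 -6.5 255;0 0 0 0 0 -6.5 255"

```text
time_s: 4.25
tcp_pos: [583.4, -173.8, 317.5]
orientation: [0.002, 0.879, 0.477, 0.002]
force: [-0.1, 0.1, -5.7]
gripper_width: 34.8
grip_force: 71.1
```

Run:
```python
from h import *
s=observe(); print(s['time_s'],s['tcp_pos'],s['orientation'],s['force'],s['gripper_width'])
im,d=get_image('side'); W=cloud('side',d); save('s2.png',im[:300,:500])
print([(np.round(r['centre'],1),round(r['confidence'],2)) for r in pinpoint('side','oval_adapter')[:3]])
im,d=get_image('wrist'); save('w2.png',im)
```

```text
4.25 [ 583.36455239 -173.83853216  317.51770829] [0.00154015 0.87885924 0.47707496 0.00188341] [-0.10060469  0.14658704 -5.67665813] 34.83043005041311
[(array([ 581.4, -171.8,  204. ]), 0.97), (array([737. , -21.7,  -1.6]), 0.74)]
```

View pics/s2.png

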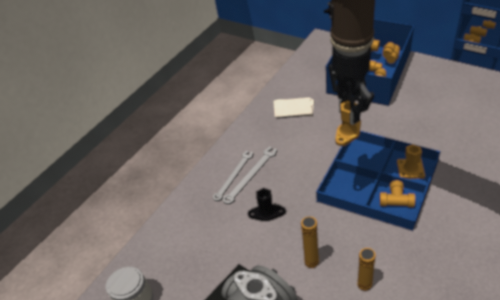

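Held, hanging flange down (px (347,130)), with its underside about 202 mm up. Carrying it over the nipples with half the turn first.

send_rows --deltas "0 0 -0.4 0.4 -0.2 0 255;0 0 -1.2 1.1 -0.65 0 255;0 0 -2.2 2 -1.2 0 255;0 0 -3.3 2.9 -1.75 0 255;0 0 -4.4 3.9 -2.3 0 255;0 0 -5.5 4.9 -2.9 0 255;0 0 -6.2 5.5 -3.3 0 255;0 0 -6.5 5.8 -3.46 0 255"

```text
time_s: 5.2
tcp_pos: [589.6, 33.5, 313.8]
orientation: [-0.001, 0.707, 0.707, 0.0]
force: [0.3, 0.6, -7.7]
gripper_width: 35.5
grip_force: 70.8
```

```bash
cat > port.py <<'E'
from h import *
from scipy.optimize import least_squares
import sys
s=observe(); print(s['time_s'],s['tcp_pos'],s['orientation'])
for cam in sys.argv[2:]:
    im,d=get_image(cam); save(f'{cam}_{sys.argv[1]}.png',im); W=cloud(cam,d)
    print(cam,[(np.round(r['centre'],1),round(r['confidence'],2)) for r in pinpoint(cam,'port')[:2]])
    m=(np.abs(W[...,2]-149.5)<5)&(np.hypot(W[...,0]-599,W[...,1]-231)<62)
    P=W[m].astype(np.float32)
    if len(P)>50: print(len(P),np.median(P[:,2]),cv2.minAreaRect(P[:,:2].copy()))
E
python3 port.py a wrist
```

```text
5.2 [589.60668724  33.53705744 313.76785845] [-1.03597227e-03  7.07096785e-01  7.07116017e-01  3.41479091e-05]
wrist []
```

View pics/wrist_a.png

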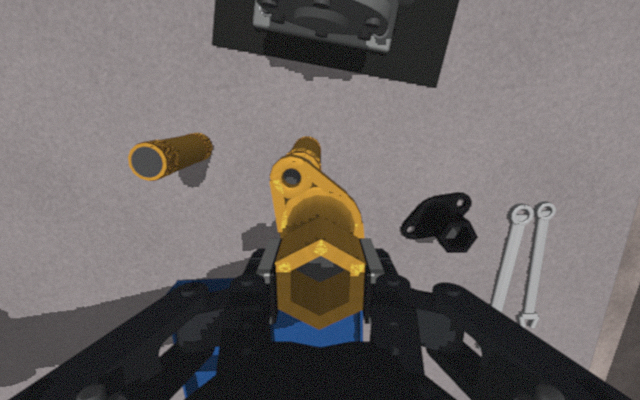

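Wrist view: the adapter is gripped squarely on its flats (320,285). The pump is only partly visible at the top edge. Advancing 90 mm to measure the port up close.

send_rows --deltas "0 0 0 0.7 0.05 -0.05 255;0 0 0 1.5 0.1 -0.1 255;0 0 0 2.3 0.2 -0.1 255;0 0 0 3 0.25 -0.1 255;0 0 0 3 0.25 -0.1 255;0 0 0 3 0.25 -0.1 255"

```text
time_s: 5.9
tcp_pos: [598.8, 117.4, 317.0]
orientation: [0.0, 0.711, 0.703, -0.001]
force: [0.2, -1.2, -6.0]
gripper_width: 35.1
grip_force: 70.9
```

```bash
python3 port.py b wrist
```

```text
5.9 [598.84187763 117.38838907 317.03592159] [ 3.49257237e-04  7.10768937e-01  7.03425158e-01 -6.66125256e-04]
wrist [(array([596.9, 233.6, 149.3]), 0.9)]
5725 149.5481 ((599.0159912109375, 230.50839233398438), (52.21633529663086, 90.24916076660156), 58.373512268066406)
```

View pics/wrist_b.png

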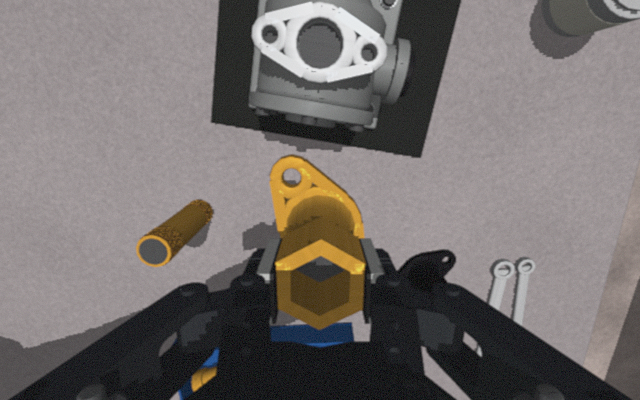

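Wrist view: the port's bolt holes are at (270,34) and (368,52), so the real hole line is about -10°. The min-rect angle followed the oval's slanted edges. I'll measure the holes themselves, including the adapter's visible one at (291,177).

```bash
cat > holes.py <<'E'
from h import *
def ray(c,u,v,z):
    R,t=np.array(c['R']),np.array(c['t']); o=-R.T@t
    d=R.T@np.array([(u-c['cx'])/c['fx'],(v-c['cy'])/c['fy'],1]); return o+d*(z-o[2])/d[2]
def hole(im,u,v,r=16):
    g=cv2.cvtColor(im,cv2.COLOR_RGB2GRAY); p=g[max(v-r,0):v+r+1,max(0,u-r):u+r+1]
    t,b=cv2.threshold(p,0,255,cv2.THRESH_BINARY_INV+cv2.THRESH_OTSU)
    n,l,s,ce=cv2.connectedComponentsWithStats(b); k=l[min(v,r),min(u,r)]
    return ce[k]+[max(0,u-r),max(v-r,0)], s[k][4]
E
python3 - <<'E'
from holes import *
c=calibration('wrist'); im=cv2.imread('pics/wrist_b.png')[:,:,::-1].copy()
z=149.5
out=[]
for u,v,z,r in [(270,34,149.5,11),(368,52,149.5,11),(320,41,149.5,28),(291,177,212,11)]:
    p,a=hole(im,u,v,r); X=ray(c,*p,z); out.append(X); print(p,a,np.round(X,1))
print('port mid',(out[0]+out[1])/2,'dist',np.linalg.norm(out[1]-out[0]),'yaw',np.degrees(np.arctan2(*(out[1]-out[0])[1::-1])))
s=observe(); q=s['orientation'];T=np.array(s['tcp_pos'])
e=out[3]-T; print('adapter hole rel TCP',e,np.hypot(*e[:2]),np.degrees(np.arctan2(e[1],e[0])))
from scipy.spatial.transform import Rotation as Ro
print(Ro.from_quat([q[1],q[2],q[3],q[0]]).as_matrix().round(3))
E
```

```text
[269.45228216  33.56016598] 241 [565.  236.5 149.5]
[368.81355932  51.74576271] 236 [633.7 224.2 149.5]
[319.53724247  42.29793978] 1893 [599.4 230.6 149.5]
[291.55555556 175.51851852] 405 [582.5 149.9 212. ]
port mid [599.35992701 230.35476083 149.5       ] dist 69.82540242386176 yaw -10.164905362390641
adapter hole rel TCP [ -16.4393661    33.38374885 -105.20152375] 37.21192611767681 116.21730381819422
[[ 0.012  1.    -0.   ]
 [ 1.    -0.012 -0.002]
 [-0.002 -0.    -1.   ]]
```

send_rows --deltas "0 0 -0.8 0.3 0 0 255;0 0 -2.2 0.8 0 0 255;0 0 -3.8 1.4 0.01 0 255;0 0 -5.4 2 0.01 0 255;0 0 -7 2.6 0.02 0 255;0 0 -8.6 3.2 0.02 0 255;0 0 -9.7 3.6 0.02 0 255;0 0 -10.1 3.73 0.02 0 255"

```text
time_s: 6.8
tcp_pos: [600.4, 230.8, 317.2]
orientation: [-0.0, 0.341, 0.94, 0.0]
force: [0.2, 0.0, -6.1]
gripper_width: 35.0
grip_force: 70.8
```

send_rows --deltas "0 0 0 0 0 0.2 255;0 0 0 0 0 0.5 255;0 0 0 0 0 0.7 255;0 0 0 0 0 0.8 255;0 0 0 0 0 0.8 255;0 0 0 0 0 0.8 255;0 0 0 0 0 0.8 255"

```text
time_s: 7.5
tcp_pos: [600.4, 230.9, 293.8]
orientation: [0.0, 0.342, 0.94, 0.0]
force: [0.6, -0.2, -5.7]
gripper_width: 35.2
grip_force: 71.0
```

Run:
```python
from h import *
from scipy.spatial.transform import Rotation as Ro
s=observe(); q=s['orientation']; print(s['time_s'],s['tcp_pos'],s['gripper_width']); print(Ro.from_quat([q[1],q[2],q[3],q[0]]).as_matrix().round(3))
ims=[]
for cam in ['scene','side','wrist']:
    im,d=get_image(cam); save(cam+'_c.png',im); np.save(cam+'_c.npy',cloud(cam,d)); ims.append(im)
    for n in ['oval_adapter','port']: print(cam,n,[(np.round(r['centre'],1),round(r['confidence'],2)) for r in pinpoint(cam,n)[:2]])
a=cv2.resize(ims[0][110:230,360:500],None,fx=2.8,fy=2.8); b=cv2.resize(ims[1][180:320,180:340],None,fx=2.4,fy=2.4)
h=min(len(a),len(b)); save('c.png',np.hstack([a[:h],b[:h]]))
```

```text
7.5 [600.41698104 230.86760164 293.80434404] 35.19442665502313
[[-0.766  0.643  0.001]
 [ 0.643  0.766  0.   ]
 [-0.     0.001 -1.   ]]
scene oval_adapter [(array([737.1, -30. ,   0. ]), 0.73), (array([599.6, 232.9, 175.7]), 0.64)]
scene port [(array([596.5, 232.1, 149.8]), 0.86), (array([572.1,  54.6,   2.9]), 0.56)]
side oval_adapter [(array([597.7, 235.1, 177.5]), 0.69), (array([737.1, -24.1,  -2.8]), 0.64)]
side port [(array([603.7, 228.8, 147.1]), 0.71)]
wrist oval_adapter [(array([600.1, 231.9, 178.8]), 0.56)]
wrist port []
```

View pics/c.png

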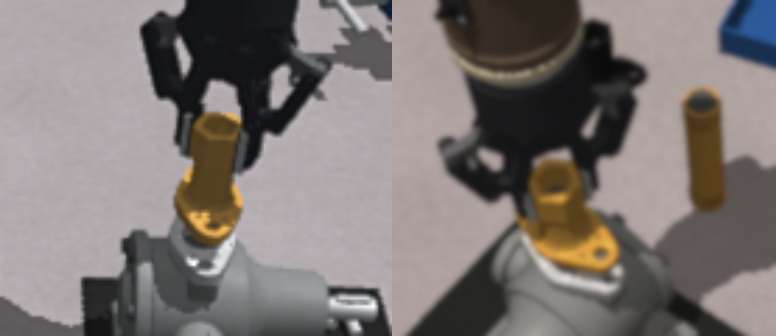

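View pics/wrist_c.png

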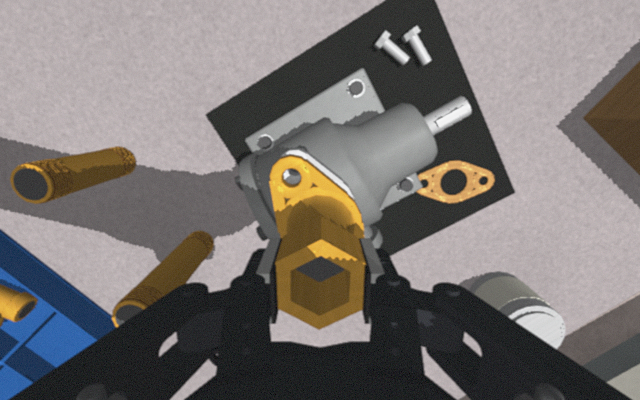

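Both views show the adapter over the port with flanges aligned: in the wrist picture its hole (291,177) has the port hole showing through, edges parallel. I'll measure the remaining centring error from the depth already taken.

Run:
```python
from holes import *
for cam in ['scene','side','wrist']:
    W=np.load(cam+'_c.npy').reshape(-1,3)
    for n,a,b,r in [('hextop',248,258,26),('flange',184,192,60)]:
        P=W[(np.hypot(W[:,0]-600,W[:,1]-231)<r)&(W[:,2]>a)&(W[:,2]<b)].astype(np.float32)
        if len(P)>20: print(cam,n,len(P),np.median(P[:,2]),cv2.minAreaRect(P[:,:2].copy()))
# adapter hole seen from wrist: outer edge fit
im=cv2.imread('pics/wrist_c.png')[:,:,::-1].copy(); c=calibration('wrist')
hsv=cv2.cvtColor(im,cv2.COLOR_RGB2HSV); p=hsv[163:192,277:306]
m=((p[...,1]<110)|(p[...,2]<60)).astype(np.uint8)
n,l,s,ce=cv2.connectedComponentsWithStats(m); print(s[1:],ce[1:])
k=l[14,14]; ct=ce[k]+[277,163]; X=ray(c,*ct,187.5); print(ct,X, 'centre if yaw 169.8:',X[:2]-35*np.array([np.cos(np.radians(169.8)),np.sin(np.radians(169.8))]))
```

```text
scene hextop 153 251.74959 ((600.6570434570312, 231.49745178222656), (48.657630920410156, 36.59162139892578), 38.389381408691406)
scene flange 267 187.04031 ((603.643310546875, 228.02386474609375), (53.07607650756836, 79.3083724975586), 55.94770812988281)
side hextop 236 251.42697 ((594.166015625, 232.4014129638672), (38.800968170166016, 42.09568405151367), 10.490123748779297)
side flange 444 186.83948 ((593.4632568359375, 233.99472045898438), (52.185237884521484, 81.98147583007812), 56.78058624267578)
wrist hextop 4577 251.72215 ((597.0785522460938, 230.56219482421875), (46.31912612915039, 38.571964263916016), 25.46352767944336)
wrist flange 3555 186.84003 ((583.4849243164062, 242.02810668945312), (56.31718826293945, 49.96467208862305), 49.69450759887695)
[[  6   6  18  16 228]] [[14.4122807  13.28508772]]
[291.4122807  176.28508772] [563.8950454  239.22299529 187.5       ] centre if yaw 169.8: [598.34189168 233.02502938]
```

Underside is 177 mm by depth and 177.4 by kinematics. Hole analysis puts the adapter about 2 mm off along the tool's -x. Correcting that and lowering 19 mm gently.

send_rows --deltas "0 0 0 -0.03 -0.02 0 255;0 0 0 -0.06 -0.035 0.1 255;0 0 0 -0.06 -0.035 0.25 255;0 0 0 -0.06 -0.035 0.4 255;0 0 0 -0.06 -0.035 0.55 255;0 0 0 -0.06 -0.035 0.63 255;0 0 0 -0.06 -0.035 0.63 255;0 0 0 -0.06 -0.035 0.63 255"

```text
time_s: 8.75
tcp_pos: [601.0, 228.9, 274.5]
orientation: [0.0, 0.342, 0.94, 0.0]
force: [0.5, -0.6, -5.9]
gripper_width: 35.3
grip_force: 71.0
```

Run:
```python
from holes import *
s=observe(); print(s['time_s'],s['tcp_pos'],s['orientation'],s['force'],s['torque'])
ims=[]
for cam in ['scene','side','wrist']:
    im,d=get_image(cam); ims.append(im); W=cloud(cam,d).reshape(-1,3)
    P=W[(np.hypot(W[:,0]-600,W[:,1]-231)<60)&(W[:,2]>162)&(W[:,2]<174)]; A=np.c_[P[:,:2]-P[:,:2].mean(0),np.ones(len(P))]
    print(cam,'flange top z',np.median(P[:,2]),'slopes',np.linalg.lstsq(A,P[:,2],rcond=None)[0][:2].round(3))
a=cv2.resize(ims[0][150:230,390:470],None,fx=5,fy=5); b=cv2.resize(ims[1][240:320,210:290],None,fx=5,fy=5)
save('d.png',np.hstack([a,b]))
```

```text
8.75 [601.01171708 228.8751852  274.49304842] [1.50204001e-05 3.41992259e-01 9.39702769e-01 2.64008868e-05] [ 0.45260887 -0.55706674 -5.88301566] [-0.01237094 -0.02206638  0.05469165]
scene flange top z 167.68756076497493 slopes [-0.04   0.027]
side flange top z 167.53340239778169 slopes [ 0.02 -0.02]
wrist flange top z 168.1352271624405 slopes [ 0.044 -0.025]
```

View pics/d.png

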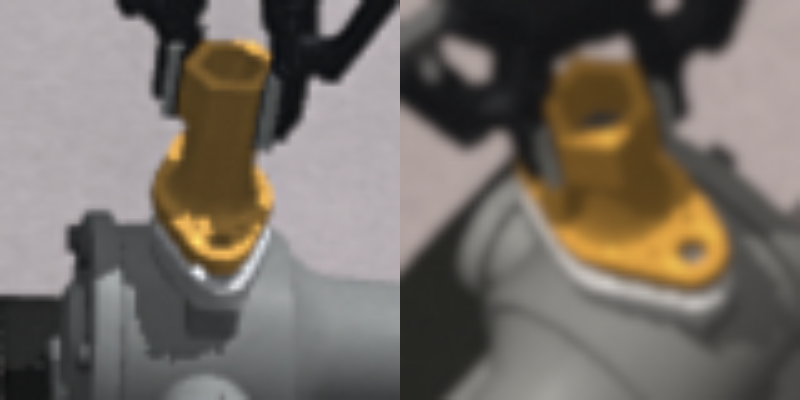

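Picture shows the flanges parallel with an even white port rim on either side. One last numeric check of centring, using the near hole against the port's hole in the same side camera.

Run:
```python
from holes import *
c=calibration('side'); im0=cv2.imread('pics/side.png')[:,:,::-1].copy()
im,_=get_image('side')
def dark(im,u,v,r):
    g=cv2.cvtColor(im,cv2.COLOR_RGB2GRAY).astype(float)[v-r:v+r+1,u-r:u+r+1]; w=np.clip(np.percentile(g,60)-g,0,None)
    y,x=np.mgrid[-r:r+1,-r:r+1]; return u+(w*x).sum()/w.sum(),v+(w*y).sum()/w.sum()
def pr(X): p=np.array(c['R'])@X+c['t']; return c['fx']*p[0]/p[2]+c['cx'],c['fy']*p[1]/p[2]+c['cy']
H=np.array([633.8,224.2,149.5]); u,v=pr(H); print('pred port hole',u,v); ph=dark(im0,round(u),round(v),5); print(ph,ray(c,*ph,149.5))
ah=dark(im,268,290,4); print(ah,ray(c,*ah,167.8))
```

```text
pred port hole 239.89352907667612 275.78875201624686
(np.float64(239.03247480403135), np.float64(274.58156028368796)) [636.66634261 222.59063177 149.5       ]
(np.float64(267.84795321637426), np.float64(289.4093567251462)) [564.54598798 236.52578153 167.8       ]
```

Run:
```python
from holes import *
c=calibration('side'); im0=cv2.imread('pics/side.png')[:,:,::-1].copy()
for u,v in [(240,275),(269,297)]:
    for r in (5,7):
        p,a=hole(im0,u,v,r); print(p,a,ray(c,*p,149.5))
p=np.array(c['R'])@np.array([565,236.5,149.5])+c['t']; print(c['fx']*p[0]/p[2]+c['cx'],c['fy']*p[1]/p[2]+c['cy'])
```

```text
[240.11764706 276.41176471] 17 [632.70440197 225.1989981  149.5       ]
[240.  276.5] 16 [632.80673773 225.45615511 149.5       ]
[269. 295.] 21 [563.84135783 237.40483844 149.5       ]
[269.05 295.1 ] 20 [563.65763436 237.54801656 149.5       ]
268.6855263634606 294.36921261767895
```

In the side camera the port hole is at (563.8, 237.4) and the adapter hole at (564.5, 236.5), so they agree to about 1 mm. Handing in.

```bash
python3 -c "
from station import *
s=observe(); print(s['time_s'],s['tcp_pos'],abs(s['qd']).max() if hasattr(s['qd'],'max') else s['qd'],s['grip_force']); print(sign_off())"
```

```text
8.95 [601.06302197 228.86760407 274.75476107] 0.0026538822249356736 70.95329202711582
the job is handed in; nothing more can be done
None
```

I signed off with the oval adapter still gripped and motionless, flange down over the pump port: about 8 mm gap, holes lined up to about 1 mm by the side camera, 8.95 s used. The sign-off gave back no verdict.

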